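# Re-rack the phone screwdrivers for reassembly

## Task

The four screwdrivers lie in the black rack in the order in which they were used to take the phone apart; move them all to the white rack in reverse order, ready for putting it together again. The one nearest the purple end of the black rack goes into the notch farthest from the purple end of the white rack, the next into the next, and so on, until the one farthest from the purple end lies nearest to it. Lay each across both rails, down in its pair of notches with its handle centred between the rails (the tip may point either way), and let go.

Things in the scene. Friction and masses are not known exactly. Their poses are not given: they have to be found in the camera images.
- teardown_rack: Fixed black rack, base 270x135x6 mm, full at the start. Origin: underside of base (2 mm above bench), mid-row; x along the row, away from the 28 mm high purple bar at x=-134; z up. Two 8 mm thick rails along x at y=-30 and +30 (52 mm clear between), each with four 45-degree V-notches at x=-90,-30,30,90: bottom 30 mm, tops 46 mm above underside, mouth 32 mm. Chips at y=-66.
- rebuild_rack: Fixed white rack with bright rails, empty at the start; shape, notches, purple bar (at x=-134), origin and axes exactly as the black rack, no chips. A screwdriver lies along y in a pair of notches, its handle axis then 42.7 mm above the underside; let go within a few mm off-centre, it rolls to the middle of the V.
- driver_red: Loose screwdriver, ~50 g, round red handle 18 mm thick, 104 mm long, black bands, thin steel shaft. Origin: handle middle, on its axis; y along the axis to the tip: handle -52..52, shaft to 110, end cap to -58 mm. Balances within 5 mm of the origin. Rolls, so its x, z axes mean nothing. Starts in the black rack beside its own chip, tip to rack +y, up to 6 mm off mid; 42 mm clear to next handle.
- driver_blue: Loose screwdriver, ~50 g, round blue handle 18 mm thick, 104 mm long, black bands, thin steel shaft. Origin: handle middle, on its axis; y along the axis to the tip: handle -52..52, shaft to 110, end cap to -58 mm. Balances within 5 mm of the origin. Rolls, so its x, z axes mean nothing. Starts in the black rack beside its own chip, tip to rack +y, up to 6 mm off mid; 42 mm clear to next handle.
- driver_yellow: Loose screwdriver, ~50 g, round yellow handle 18 mm thick, 104 mm long, black bands, thin steel shaft. Origin: handle middle, on its axis; y along the axis to the tip: handle -52..52, shaft to 110, end cap to -58 mm. Balances within 5 mm of the origin. Rolls, so its x, z axes mean nothing. Starts in the black rack beside its own chip, tip to rack +y, up to 6 mm off mid; 42 mm clear to next handle.
- driver_green: Loose screwdriver, ~50 g, round green handle 18 mm thick, 104 mm long, black bands, thin steel shaft. Origin: handle middle, on its axis; y along the axis to the tip: handle -52..52, shaft to 110, end cap to -58 mm. Balances within 5 mm of the origin. Rolls, so its x, z axes mean nothing. Starts in the black rack beside its own chip, tip to rack +y, up to 6 mm off mid; 42 mm clear to next handle.
- chip_red: Red order chip, disc 20 mm across, 4 mm thick, fixed on the black rack's base at y=-66 mm; it stays there. Marks the notch pair in which the red screwdriver lay at the start (same rack x). Origin: centre of its underside, axes parallel to the rack's.
- chip_blue: Blue order chip, disc 20 mm across, 4 mm thick, fixed on the black rack's base at y=-66 mm; it stays there. Marks the notch pair in which the blue screwdriver lay at the start (same rack x). Origin: centre of its underside, axes parallel to the rack's.
- chip_yellow: Yellow order chip, disc 20 mm across, 4 mm thick, fixed on the black rack's base at y=-66 mm; it stays there. Marks the notch pair in which the yellow screwdriver lay at the start (same rack x). Origin: centre of its underside, axes parallel to the rack's.
- chip_green: Green order chip, disc 20 mm across, 4 mm thick, fixed on the black rack's base at y=-66 mm; it stays there. Marks the notch pair in which the green screwdriver lay at the start (same rack x). Origin: centre of its underside, axes parallel to the rack's.
Things that resemble listed ones, but are neither listed nor needed, are in the scene too. Several things have the shape of the driver_blue; the one meant has the colours described above.

How it is judged:
By the outcome, as a careful person would: the job done as asked, in the order asked, and still so for the second after the job is handed in, with the robot touching nothing.
It also fails if it takes over 96 s, if anything falls off the work surface, if the arm or the gripper's body presses on something with over 40 N, if the wrist force passes 120 N, or if a joint passes its speed limit or range.

## Robot

A 7-joint arm with a two-finger parallel gripper is mounted at the origin on the work surface. World frame = base frame: x ahead of the robot, y to its left, z up, the work surface at z = 0. Lengths are in m, angles in rad, forces in N, time in s.
With the tool pointing down it reaches from about 0.425 to 0.875 m from the base axis. Payload 4.7 kg.
Tool frame: the origin (TCP) lies on the centre line of the jaws, within the pads' length; the fingertips stand 14 mm ahead of it and the grasp point (between the pads) lies 5 mm behind it; z points along the fingers, y is the direction in which the jaws open and shut (so a half turn about z gives the same grasp; the last joint's range is limited). The gripper opens to 87 mm and grips with 3 to 60 N. Pads are 19 mm wide; open, the fingers measure 117 mm over their backs; the gripper's body (75 mm by 190 mm) begins 51 mm behind the grasp point.
Start: joints at [1.145, 0.321, -0.07, 1.45, 0.023, 1.371, -0.057], TCP at [0.277, -0.588, 0.237] pointing down, gripper open.
Joint ranges: [-2.86, 2.86], [-0.3, 2.09], [-1.38, 1.24], [0.06, 2.45], [-1.56, 4.7], [0.09, 2.05], [-2.69, 2.69]. Speed limits (rad/s): [2.57, 2.57, 3.14, 3.14, 3.14, 3.14, 3.14].

## Interface

Orientations are given as a rotation vector (axis times angle).
In Python, from bench import ctrl gives the robot as it stands. The module is installed in compiled form; this text tells all that it offers.
- The arm moves only by the tool step_arm, never from a script. Its argument "plan" is a list of rows, each a list of 3 entries, a list of its own where there are three numbers: the turn, a rotation vector about the tool's x, y, z in rad, then the shift along the tool's x, y, z in m, then the closure in counts, from 0 (fully open) to 255 (shut). In form: [[[rx, ry, rz], [x, y, z], hand], ...]. A call has exactly 10 rows; each row is the pose to reach, as a shift and turn from the pose commanded when the call began, along the tool's axes at that moment; what a row does not reach only later rows make up. A row lasts 1/8 s, in which the tool goes at most 62.5 mm and 10.7 degrees, less where a joint would pass 70% of its speed; a pose out of reach is approached as far as the arm can. A call with a gripper value outside its range is refused whole. The fingers move at their own pace and stop on an object; "squeeze" is the grip in N (left out, the last holds). Time passes only in rows, so rows that repeat a pose let the fingers close, or fill a call up. It gives the time, the measured TCP pose, the force and the opening at its end, in the units of the state.
- ctrl.get_state(): the state, without advancing time (a new reading comes with each control period).
- ctrl.get_image(name): name is "scene" or "top"; returns the picture (480x640x3 uint8, red, green, blue); there is no depth.
- ctrl.calibration(name): a dict with "fov_y" (degrees; the focal length in pixels is half the picture's height over the tangent of half this angle, whatever the lens; pixels are square), "cx", "cy" (the principal point, pixels), "rvec" (rotation vector, rad) and "tvec" (3), from world to camera coordinates, as OpenCV has them. Camera axes: x right, y down, z forward; pixel columns grow to the right and rows downward; lengths in m; the calibration is good to about 2 mm. A picture is of the moment at which its call begins. calibration takes no time and is no camera call.
- ctrl.close_job(): hands the job in, once; it reports no verdict.
Trained networks look in the newest picture that a camera, given by its name, has taken for a name from the list of things; names that differ only in an ending like _2 or _b are one class to them, and where a whole thing is asked for, a point or a joint stands for the part that bears it (a point fixed in the world has none). Each returns a list of dicts, best first, with "score" (0 to 1); they miss things now and then, are a little off and sometimes report something else, mostly with a low value. They report only what shows in the picture. A call takes as long as a camera call. They do not tell look-alikes from the thing itself.
- ctrl.cut_out(camera, label): "pixels" (480x640 bool, what is visible of it) and "rect" ([left, top, width, height] in pixels, round what is visible of it).
The state is a dict: "time": time; "joint_positions": joint angles; "qd": joint speeds; "joint_torque": joint torques, N m; "position": TCP position; "tool_rot": TCP orientation; "ft_force": force on the tool from outside, world axes, zero at the start; "torque": the same for the moment, N m; "grip_width": opening from 0.0 (shut) to 1.0 (fully open).
Only numpy, scipy, OpenCV 4.12 (cv2) and the standard library are available. Lean on these libraries where they do the work, as an engineer would, in place of code of your own. Each camera call takes 0.05 s, during which the arm holds its last target.

## Working session

There is one attempt and no reset: what is moved stays moved. The work goes in short steps, Python scripts to look and compute and a tool call to move; the robot and the scene stay as the last step left them, time stands still between calls to the robot, and variables do not carry over. Pictures are saved under pics/ and viewed, and the job is handed in when it is done.

Besides the shell and the picture viewer there is one more tool, called after ">>>" by a JSON object that holds its "api" and its "payload". step_arm: Moves the arm, as the interface text tells. Its arguments: {"type":"object","properties":{"plan":{"type":"array"},"squeeze":{"type":"number"}},"required":["plan"]}

```bash
mkdir -p pics
python3 - <<'E'
from bench import ctrl
import cv2
for n in ("scene","top"):
    im=ctrl.get_image(n); cv2.imwrite(f"pics/{n}0.png",im[:,:,::-1]); print(n,ctrl.calibration(n))
s=ctrl.get_state(); print({k:s[k] for k in("time","position","tool_rot","grip_width","ft_force")})
E
```

```text
scene {'fov_y': 49.157243490853745, 'cx': 311.20781899486303, 'cy': 238.68688544418956, 'rvec': array([ 1.49092311,  2.26737799, -0.72334826]), 'tvec': array([ 0.15019969, -0.26922088,  1.36438239])}
top {'fov_y': 55.12709846810514, 'cx': 322.42920186271243, 'cy': 237.4670184369216, 'rvec': array([ 2.13588626, -2.14248698,  0.16400226]), 'tvec': array([-0.01042042,  0.39859344,  0.93948296])}
{'time': 0.1, 'position': array([ 0.27649797, -0.58773457,  0.23555009]), 'tool_rot': array([-3.06428425e+00, -6.84872606e-01,  6.75677185e-04]), 'grip_width': 0.9964672632537899, 'ft_force': array([ 0.62021135,  0.92853818, -0.05579343])}
```

View pics/scene0.png

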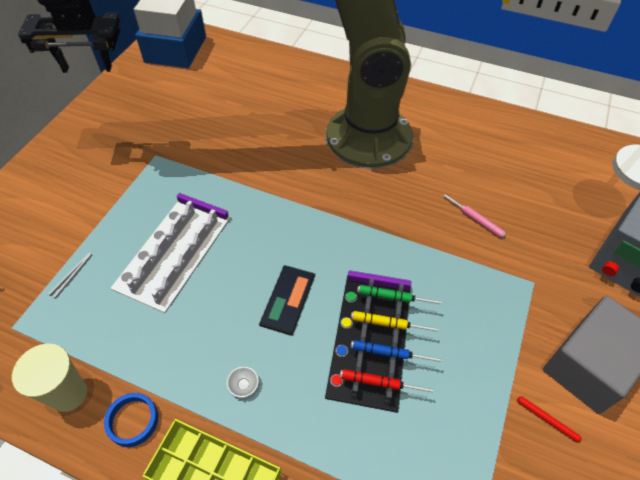

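View pics/top0.png

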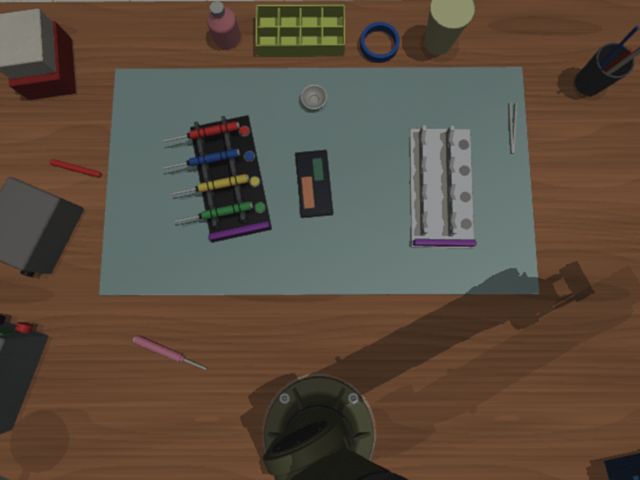

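```bash
cat > h.py <<'E'
import numpy as np, cv2
from bench import ctrl
def cam(n):
    c=ctrl.calibration(n); f=240/np.tan(np.radians(c['fov_y']/2))
    K=np.array([[f,0,c['cx']],[0,f,c['cy']],[0,0,1.]]); return K,np.array(c['rvec'],float),np.array(c['tvec'],float)
def proj(n,P):
    K,r,t=cam(n); return cv2.projectPoints(np.asarray(P,float).reshape(-1,3),r,t,K,None)[0].reshape(-1,2)
def unproj(n,uv,z):
    K,r,t=cam(n); R=cv2.Rodrigues(r)[0]; uv=np.atleast_2d(uv)
    d=np.c_[uv,np.ones(len(uv))]@np.linalg.inv(K).T@R; o=-R.T@t
    return o+d*((z-o[2])/d[:,2])[:,None]
E
python3 - <<'E'
from h import *
np.set_printoptions(precision=4,suppress=True)
out={}
for n in("top","scene"):
    im=ctrl.get_image(n); cv2.imwrite(f"pics/{n}1.png",im[:,:,::-1])
    for l in["teardown_rack","rebuild_rack"]+[a+c for a in("driver_","chip_") for c in("red","blue","yellow","green")]:
        for i,d in enumerate(ctrl.cut_out(n,l)[:2]):
            m=d['pixels']; v,u=np.nonzero(m); 
            if i==0: out[n+l]=m
            z=dict(d=.0447,c=.012,t=.008,r=.008)[l[0]]
            print(n,l,round(d['score'],2),d['rect'],m.sum(),unproj(n,[u.mean(),v.mean()],z)[0])
np.savez("m.npz",**out)
print(ctrl.get_state()['time'])
def crop(n,x,y,w,h,s):
    im=cv2.imread(f"pics/{n}1.png")[y:y+h,x:x+w]; return cv2.resize(im,None,fx=s,fy=s,interpolation=cv2.INTER_CUBIC)
cv2.imwrite("pics/tb.png",crop("top",155,105,130,145,4)); cv2.imwrite("pics/tw.png",crop("top",395,115,100,145,4))
cv2.imwrite("pics/sb.png",crop("scene",315,260,140,155,3.8)); cv2.imwrite("pics/sw.png",crop("scene",100,180,140,135,4))
E
```

```text
top teardown_rack 0.62 [186.9, 114.9, 82.1, 130.3] 5519 [0.5287 0.1878 0.008 ]
top teardown_rack 0.4 [173.3, 176.4, 77.1, 20.2] 487 [0.5231 0.216  0.008 ]
top rebuild_rack 0.56 [409.7, 127.0, 64.3, 122.8] 7366 [ 0.5106 -0.2725  0.008 ]
top driver_red 0.98 [165.6, 124.2, 71.1, 16.8] 458 [0.6306 0.2311 0.0447]
top driver_yellow 0.89 [172.4, 176.3, 77.3, 19.7] 508 [0.5126 0.209  0.0447]
top driver_green 0.65 [176.2, 200.5, 80.0, 22.2] 567 [0.4535 0.1994 0.0447]
top chip_red 0.61 [242.2, 127.8, 7.8, 7.8] 39 [0.6444 0.163  0.012 ]
top chip_blue 0.63 [187.9, 115.6, 81.4, 127.8] 5393 [0.5255 0.1877 0.012 ]
top chip_blue 0.44 [250.5, 176.5, 10.6, 6.5] 55 [0.5265 0.1373 0.012 ]
top chip_yellow 0.19 [253.3, 202.9, 11.3, 10.0] 59 [0.4694 0.1246 0.012 ]
top chip_green 0.44 [254.7, 203.7, 7.8, 9.5] 76 [0.4691 0.1249 0.012 ]
scene teardown_rack 0.63 [323.4, 268.0, 92.0, 142.9] 6798 [0.5508 0.1976 0.008 ]
scene rebuild_rack 0.96 [111.4, 193.9, 118.3, 119.3] 6784 [ 0.5223 -0.2682  0.008 ]
scene driver_red 0.57 [341.3, 367.7, 80.0, 19.4] 652 [0.6307 0.2307 0.0447]
scene driver_blue 0.89 [442.8, 197.5, 62.5, 41.1] 467 [0.1963 0.3248 0.0447]
scene driver_blue 0.7 [351.3, 339.3, 76.1, 19.2] 532 [0.5705 0.2248 0.0447]
scene driver_yellow 0.84 [354.5, 309.5, 75.5, 22.9] 590 [0.5126 0.2086 0.0447]
scene driver_green 0.8 [360.2, 287.5, 69.0, 12.6] 437 [0.454  0.1932 0.0447]
scene chip_red 0.46 [324.5, 269.2, 89.5, 141.0] 6538 [0.5532 0.1977 0.012 ]
scene chip_red 0.4 [333.0, 376.5, 8.7, 9.9] 86 [0.6455 0.1662 0.012 ]
scene chip_blue 0.55 [335.2, 343.2, 10.9, 13.8] 79 [0.5868 0.1536 0.012 ]
scene chip_yellow 0.61 [343.9, 318.5, 5.0, 6.6] 49 [0.5287 0.1409 0.012 ]
scene chip_green 0.53 [349.0, 292.5, 6.8, 6.2] 47 [0.4703 0.1286 0.012 ]
1.2
```

View pics/tb.png

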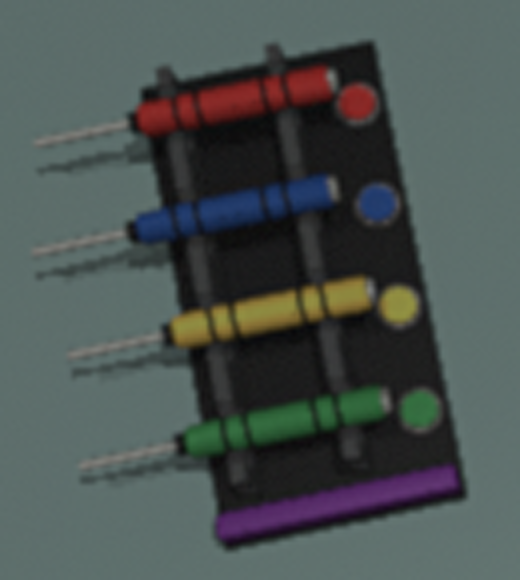

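View pics/tw.png

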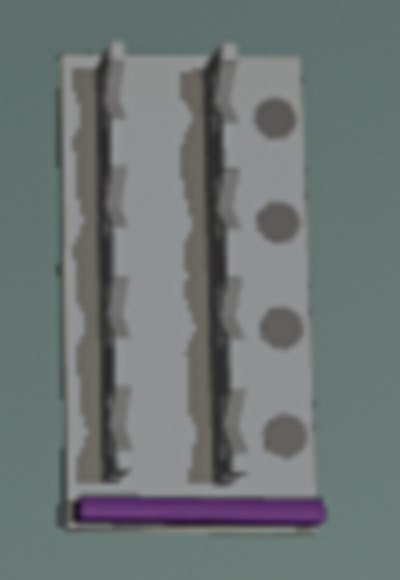

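View pics/sw.png

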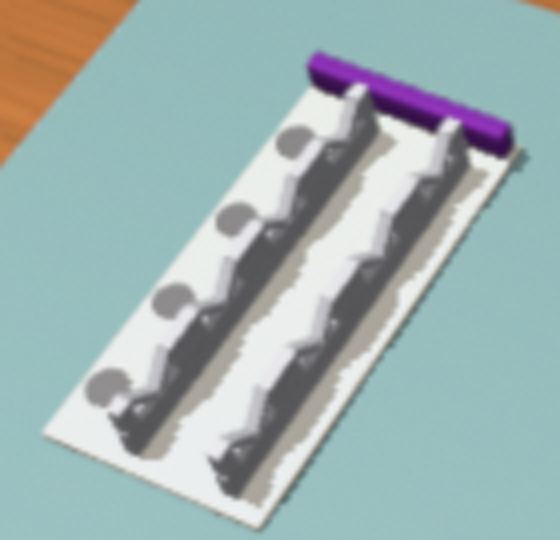

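View pics/sb.png

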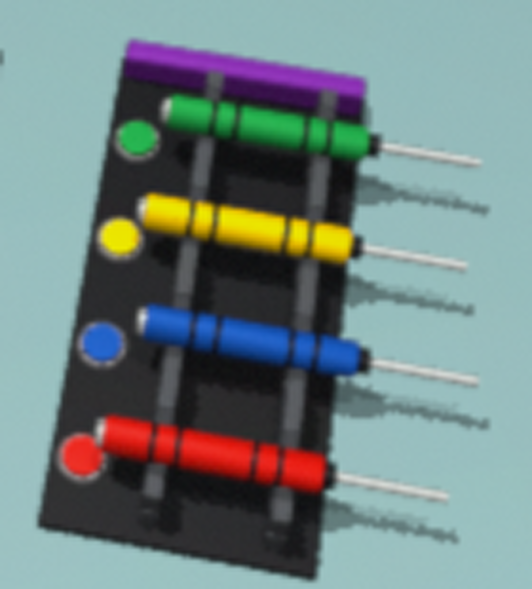

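```bash
cat > fit.py <<'E'
from h import *
from scipy.optimize import least_squares
np.set_printoptions(precision=4,suppress=True)
C={'tb':('top',155,105,4),'tw':('top',395,115,4),'sb':('scene',315,260,3.8),'sw':('scene',100,180,4)}
def px(k,p):
    n,x,y,s=C[k]; return (np.array(p)+.5)/s-.5+[x,y]
D={'b':{'tb':[(420,409),(399,306),(377,204),(357,104)],'sb':[(137,138),(119,238),(101,343),(82,456)]},
   'w':{'tw':[(285,437),(281,328),(278,222),(275,118)],'sw':[(296,142),(236,219),(173,301),(108,388)]}}
X=np.array([-90,-30,30,90])/1e3
def W(p,L):
    L=np.atleast_2d(L)/1.; c,s=np.cos(p[2]),np.sin(p[2])
    return np.c_[p[0]+c*L[:,0]-s*L[:,1],p[1]+s*L[:,0]+c*L[:,1],L[:,2]+.002]
G={}
for r in 'bw':
    zc=.010 if r=='b' else .0065
    L=np.c_[X,[-.066]*4,[zc]*4]
    def res(p,ks): return np.concatenate([(proj(C[k][0],W(p,L))-px(k,D[r][k])).ravel() for k in ks])
    for ks in ([*D[r]],)+tuple([k] for k in D[r]):
        o=least_squares(res,[.5,.2 if r=='b' else -.27,0],args=(ks,)); print(r,ks,o.x,np.abs(o.fun).max())
        if len(ks)==2: G[r]=o.x; print(o.fun.reshape(-1,2))
np.savez('pose.npz',**G)
for k in C:
    n,x,y,s=C[k]; p=G[k[1]]; im=cv2.imread(f'pics/{k}.png')
    def ln(P,col):
        q=((proj(n,W(p,np.array(P)/1e3))-[x,y]+.5)*s-.5); cv2.polylines(im,[np.round(q*8).astype(int)],False,col,1,cv2.LINE_AA,3)
    for yy in(-34,-26,26,34):
        pr=[]
        for xx in(-90,-30,30,90): pr+=[(xx-16,yy,46),(xx,yy,30),(xx+16,yy,46)]
        ln([(-110,yy,46)]+pr+[(110,yy,46)],(0,255,255))
    ln([(-134,-70,28),(-134,50,28)],(0,255,0))
    b0=-81;b1=54
    ln([(-135,b0,6),(135,b0,6),(135,b1,6),(-135,b1,6),(-135,b0,6)],(255,255,0))
    cv2.imwrite(f'pics/{k}_o.png',im)
def hc(k): 
    return cv2.imread(f'pics/{k}_o.png')
a=[hc(k) for k in C]; 
for i in(0,2):
    h=max(a[i].shape[0],a[i+1].shape[0]); cv2.imwrite(f'pics/o{i}.png',np.hstack([cv2.copyMakeBorder(q,0,h-q.shape[0],0,0,0) for q in a[i:i+2]]))
E
python3 fit.py
```

```text
b ['tb', 'sb'] [0.5433 0.2101 0.2171] 0.781609102741271
[[-0.643  -0.0837]
 [-0.7816 -0.3919]
 [-0.5739 -0.4838]
 [-0.7723 -0.622 ]
 [-0.6043 -0.4646]
 [-0.3296 -0.7257]
 [-0.3562 -0.5437]
 [-0.4523 -0.524 ]]
b ['tb'] [0.5423 0.2086 0.2176] 0.31413449697018336
b ['sb'] [0.5442 0.2114 0.2152] 0.17849924654791494
w ['tw', 'sw'] [ 0.5227 -0.2576 -0.0186] 0.5371002189675664
[[-0.4169 -0.2674]
 [-0.3064  0.0363]
 [-0.4297  0.0833]
 [-0.5371  0.1102]
 [-0.4666 -0.2837]
 [-0.3048 -0.2009]
 [-0.214  -0.2984]
 [-0.5143 -0.4849]]
w ['tw'] [ 0.5228 -0.2585 -0.0204] 0.2559578080145286
w ['sw'] [ 0.523  -0.2563 -0.0176] 0.17285634754358625
```

View pics/o0.png

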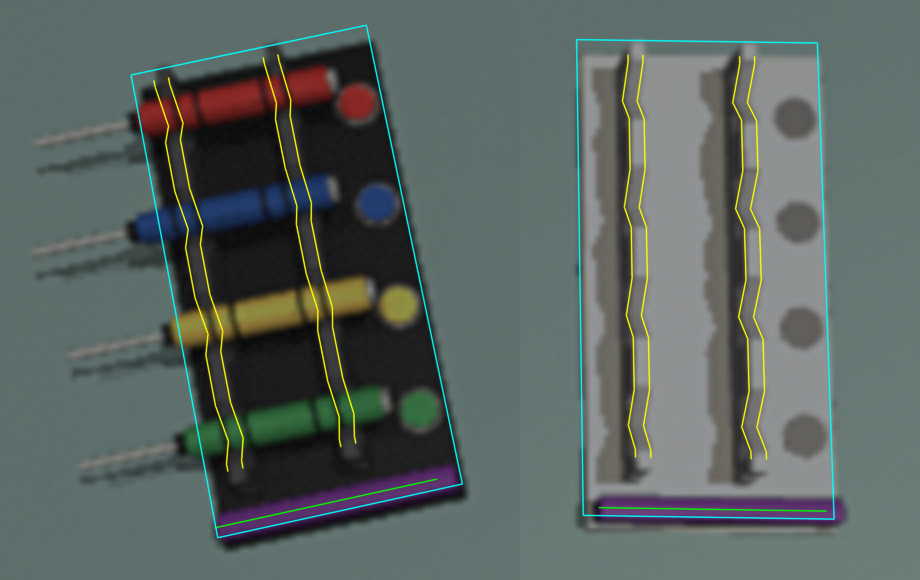

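View pics/o2.png

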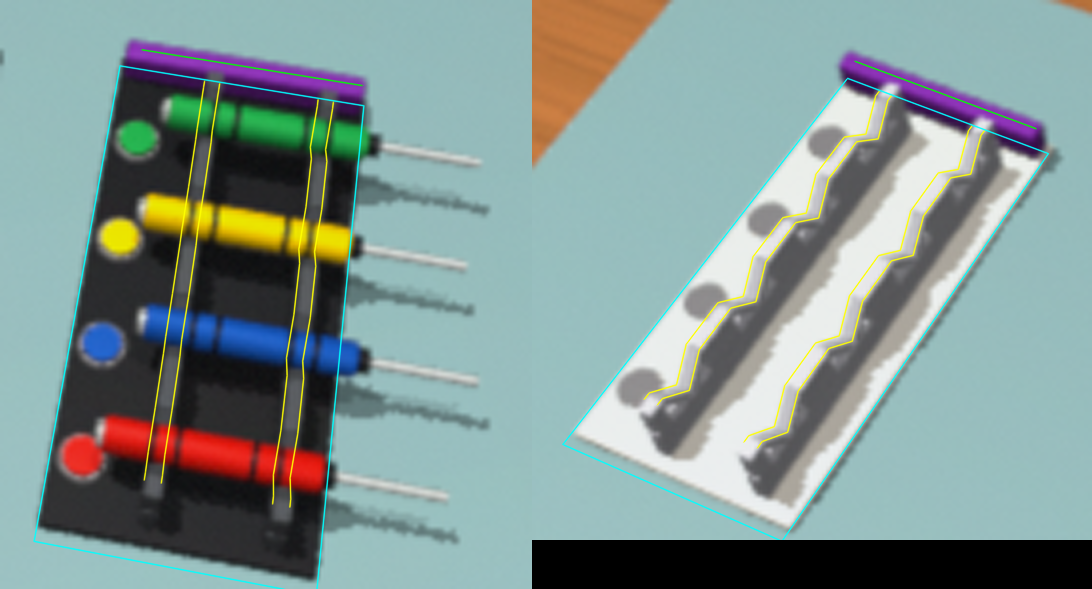

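```bash
cat > drv.py <<'E'
from fit import *
print('----')
T={'green':[(82,466),(391,401),(481,162),(162,110)],'yellow':[(70,354),(376,288),(467,266),(140,209)],'blue':[(34,252),(339,188),(479,381),(138,321)],'red':[(37,143),(336,76),(447,496),(96,430)]}
p=G['b'];c,s=np.cos(p[2]),np.sin(p[2])
for k,v in T.items():
    for cm,a,b in(('tb',v[0],v[1]),('sb',v[2],v[3])):
        t=unproj(C[cm][0],px(cm,a),.0447)[0]; e=unproj(C[cm][0],px(cm,b),.0447)[0]
        u=(t-e)/np.linalg.norm(t-e); o=(t-.110*u+e+.058*u)/2
        d=o[:2]-p[:2]; print(k,cm,'len',np.linalg.norm(t-e),'o',o,'yaw',np.arctan2(-u[0],u[1]),'rack',c*d[0]+s*d[1],-s*d[0]+c*d[1])
E
python3 drv.py | sed -n '/----/,$p'
```

```text
----
green tb len 0.16475143049775876 o [0.4546 0.1907 0.0447] yaw 0.20955254417408656 rack -0.09072470286528536 0.0001526865002707059
green sb len 0.16614069141980067 o [0.4546 0.1943 0.0447] yaw 0.22022157504725343 rack -0.09002010152646245 0.003655523840307113
yellow tb len 0.16492929181100063 o [0.5157 0.2    0.0447] yaw 0.21678123335593105 rack -0.029072069138664128 -0.003972099476462546
yellow sb len 0.1650574311272462 o [0.5137 0.2038 0.0447] yaw 0.2140975768687415 rack -0.030196276104922166 0.00021708747313553024
blue tb len 0.16563379476230372 o [0.5714 0.2215 0.0447] yaw 0.21276190444326576 rack 0.029898316814856173 0.004997852101202442
blue sb len 0.16597560316568943 o [0.571  0.2251 0.0447] yaw 0.2191334916371865 rack 0.03026737516608583 0.008655140607530771
red tb len 0.16446198240550125 o [0.6339 0.2239 0.0447] yaw 0.22912227820851214 rack 0.09144423911631719 -0.0060783433643911144
red sb len 0.1655935694682379 o [0.6312 0.2265 0.0447] yaw 0.21348634670515793 rack 0.0893786917971903 -0.002974806619618204
```

```bash
cat > go.py <<'E'
# usage: go(from_pose(x,y,z,yaw), to...) prints row entries in tool axes
from h import *
from scipy.spatial.transform import Rotation as Ro
def R(yaw): c,s=np.cos(yaw),np.sin(yaw); return np.array([[-s,c,0],[c,s,0],[0,0,-1.]])
def row(R0,p0,x,y,z,yaw):
    return np.round(Ro.from_matrix(R0.T@R(yaw)).as_rotvec(),3).tolist(),np.round(R0.T@(np.array([x,y,z])-p0),4).tolist()
def now():
    s=ctrl.get_state(); return Ro.from_rotvec(s['tool_rot']).as_matrix(),np.array(s['position']),s
G=np.load('pose.npz')
def loc(r,x,y):
    p=G[r];c,s=np.cos(p[2]),np.sin(p[2]);return p[0]+c*x-s*y,p[1]+s*x+c*y,p[2]
OFF=dict(green=.0019,yellow=-.0019,blue=.0068,red=-.0045)
NX=dict(green=-.09,yellow=-.03,blue=.03,red=.09)
E
python3 - <<'E'
from go import *
for k in NX: print(k,np.round(loc('b',NX[k],OFF[k]),4),np.round(loc('w',-NX[k],0),4))
R0,p0,s=now();print(s['time'],p0)
x,y,w=loc('b',NX['green'],OFF['green'])
for t in[(.48,-.2,.237,w-.5),(x,y,.15,w),(x,y,.09,w)]: print(row(R0,p0,*t))
E
```

```text
green [0.455  0.1926 0.2171] [ 0.6127 -0.2593 -0.0186]
yellow [0.5144 0.2018 0.2171] [ 0.5527 -0.2581 -0.0186]
blue [0.5711 0.2232 0.2171] [ 0.4927 -0.257  -0.0186]
red [0.6321 0.2251 0.2171] [ 0.4327 -0.2559 -0.0186]
1.2 [ 0.27673604 -0.58817494  0.23659819]
([0.0, 0.0, -0.848], [0.3492, -0.2647, -0.0004])
([0.0, 0.0, -1.348], [0.4937, -0.6306, 0.0865])
([0.0, 0.0, -1.348], [0.4937, -0.6306, 0.1465])
```

>>> {"api": "step_arm", "payload": {"plan": [[[0,0,-0.85],[0.349,-0.265,0],138],[[0,0,-0.85],[0.349,-0.265,0],138],[[0,0,-0.85],[0.349,-0.265,0],138],[[0,0,-0.85],[0.349,-0.265,0],138],[[0,0,-0.85],[0.349,-0.265,0],138],[[0,0,-0.85],[0.349,-0.265,0],138],[[0,0,-1.348],[0.494,-0.631,0.086],138],[[0,0,-1.348],[0.494,-0.631,0.086],138],[[0,0,-1.348],[0.494,-0.631,0.086],138],[[0,0,-1.348],[0.494,-0.631,0.086],138]], "squeeze": 15}}

```text
time: 2.45
position: [0.4529, -0.0084, 0.1895]
tool_rot: [1.966, 2.448, 0.0]
ft_force: [2.0, 0.8, -0.1]
grip_width: 0.46
```

Run:
```python
from go import *
R0,p0,s=now();print(s['time'],p0)
x,y,w=loc('b',NX['green'],OFF['green'])
for t in[(x,y,.15,w)]: print(row(R0,p0,*t))
```

```text
2.45 [ 0.45286242 -0.00844538  0.18953542]
([0.001, 0.001, 0.001], [0.1959, 0.0454, 0.0394])
```

>>> {"api": "step_arm", "payload": {"plan": [[[0,0,0],[0.196,0.045,0.04],138],[[0,0,0],[0.196,0.045,0.04],138],[[0,0,0],[0.196,0.045,0.04],138],[[0,0,0],[0.196,0.045,0.04],138],[[0,0,0],[0.196,0.045,0.04],138],[[0,0,0],[0.196,0.045,0.04],138],[[0,0,0],[0.196,0.045,0.04],138],[[0,0,0],[0.196,0.045,0.04],138],[[0,0,0],[0.196,0.045,0.04],138],[[0,0,0],[0.196,0.045,0.04],138]]}}

```text
time: 3.7
position: [0.4548, 0.1906, 0.1496]
tool_rot: [1.968, 2.448, -0.0]
ft_force: [-0.1, 0.5, 0.3]
grip_width: 0.459
```

Run:
```python
from go import *
R0,p0,s=now();print(s['time'],p0,s['tool_rot'],s['grip_width'],s['qd'])
x,y,w=loc('b',NX['green'],OFF['green'])
for z in(.075,.0397): print(row(R0,p0,x,y,z,w))
im=ctrl.get_image('scene'); cv2.imwrite('pics/s2.png',cv2.resize(im[180:420,260:560,::-1],None,fx=2.5,fy=2.5))
```

```text
3.7 [0.45475402 0.19060494 0.14955768] [ 1.96806698e+00  2.44842186e+00 -7.89480557e-05] 0.459201998354198 [-0.00413862  0.00057799 -0.00237955 -0.0038695  -0.00148356  0.00258556
 -0.00027083]
([0.0, 0.0, -0.0], [0.0019, 0.0006, 0.0746])
([0.0, 0.0, -0.0], [0.0019, 0.0006, 0.1099])
```

View pics/s2.png

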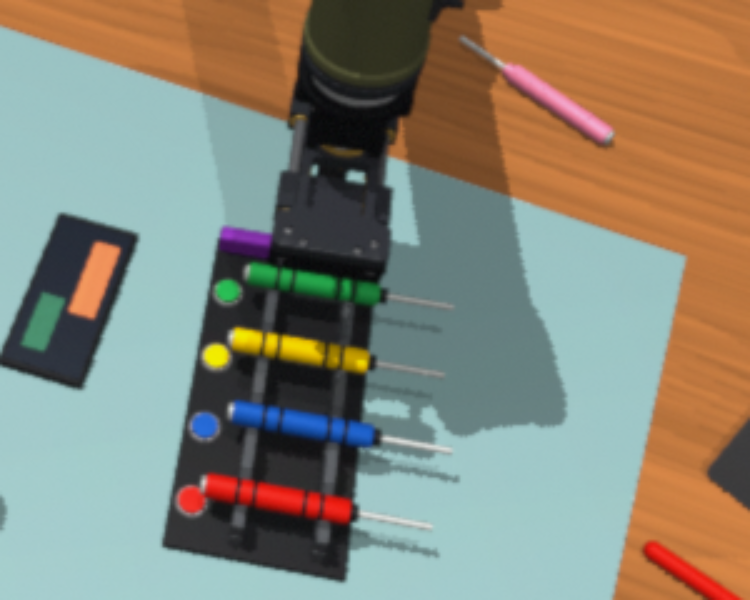

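The four wanted drivers lie in the black rack: green (310,285), yellow (300,350), blue (300,423) and red (280,497). The possible mix-ups, a pink driver (555,105) and a red pen (690,580), are both off the rack. Green lies nearest purple, so I take it first.

>>> {"api": "step_arm", "payload": {"plan": [[[0,0,0],[0.002,0.001,0.06],138],[[0,0,0],[0.002,0.001,0.08],138],[[0,0,0],[0.002,0.001,0.095],138],[[0,0,0],[0.002,0.001,0.105],138],[[0,0,0],[0.002,0.001,0.11],138],[[0,0,0],[0.002,0.001,0.11],255],[[0,0,0],[0.002,0.001,0.11],255],[[0,0,0],[0.002,0.001,0.11],255],[[0,0,0],[0.002,0.001,0.11],255],[[0,0,0],[0.002,0.001,0.11],255]]}}

```text
time: 5.0
position: [0.4549, 0.1929, 0.0398]
tool_rot: [-1.968, -2.449, 0.002]
ft_force: [-3.1, -1.3, 4.8]
grip_width: 0.202
```

Run:
```python
from go import *
R0,p0,s=now();print(s['time'],p0,s['tool_rot'],s['grip_width'],s['ft_force'])
x,y,w=loc('w',.09,0)
print(p0[2]); print(row(R0,p0,.4548,.1906,.15,.2171),row(R0,p0,x,y,.15,w),row(R0,p0,x,y,.11,w))
```

```text
5.0 [0.45488315 0.19286404 0.039795  ] [-1.96779684e+00 -2.44887520e+00  1.60631830e-03] 0.20207447951619859 [-3.12671393 -1.32110631  4.84705538]
0.03979500350048963
([-0.001, 0.001, -0.0], [-0.0023, -0.0007, -0.1102]) ([-0.001, 0.001, 0.236], [-0.4756, 0.0567, -0.11]) ([-0.001, 0.001, 0.236], [-0.4755, 0.0567, -0.07])
```

>>> {"api": "step_arm", "payload": {"plan": [[[0,0,0],[0,0,-0.04],255],[[0,0,0],[0,0,-0.11],255],[[0,0,0.236],[-0.476,0.057,-0.11],255],[[0,0,0.236],[-0.476,0.057,-0.11],255],[[0,0,0.236],[-0.476,0.057,-0.11],255],[[0,0,0.236],[-0.476,0.057,-0.11],255],[[0,0,0.236],[-0.476,0.057,-0.11],255],[[0,0,0.236],[-0.476,0.057,-0.11],255],[[0,0,0.236],[-0.476,0.057,-0.11],255],[[0,0,0.236],[-0.476,0.057,-0.11],255]]}}

```text
time: 6.25
position: [0.6136, -0.264, 0.1489]
tool_rot: [2.245, 2.196, -0.001]
ft_force: [0.1, 0.8, -0.3]
grip_width: 0.201
```

Run:
```python
from go import *
R0,p0,s=now();print(s['time'],p0,s['tool_rot'],s['grip_width'],s['ft_force'],abs(s['qd']).max())
x,y,w=loc('w',.09,0)
for z in(.08,.0405):print(row(R0,p0,x,y,z,w))
for n in('scene','top'):
    im=ctrl.get_image(n); cv2.imwrite(f'pics/{n}3.png',im[:,:,::-1])
```

```text
6.25 [ 0.61359573 -0.26398081  0.14886592] [ 2.24528363e+00  2.19557914e+00 -1.20480104e-03] 0.2009773212744675 [ 0.1379629   0.79186178 -0.25328287] 0.5837727132214976
([0.0, 0.001, -0.004], [0.0048, -0.001, 0.0689])
([0.0, 0.001, -0.004], [0.0049, -0.001, 0.1084])
```

View pics/scene3.png

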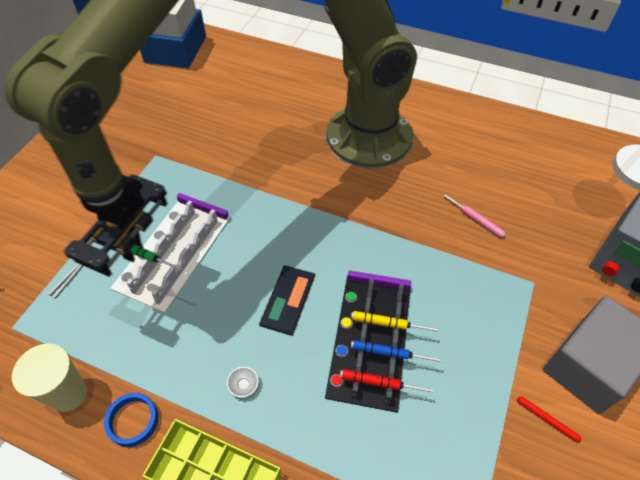

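>>> {"api": "step_arm", "payload": {"plan": [[[0,0,0],[0,0,0],255],[[0,0,0],[0,0,0.04],255],[[0,0,0],[0,0,0.07],255],[[0,0,0],[0,0,0.085],255],[[0,0,0],[0,0,0.09],255],[[0,0,0],[0,0,0.095],255],[[0,0,0],[0,0,0.1],255],[[0,0,0],[0,0,0.105],255],[[0,0,0],[0,0,0.109],255],[[0,0,0],[0,0,0.109],255]]}}

```text
time: 7.6
position: [0.6131, -0.2598, 0.0406]
tool_rot: [-2.242, -2.2, 0.001]
ft_force: [-1.1, 0.5, 0.3]
grip_width: 0.199
```

Run:
```python
from go import *
R0,p0,s=now();print(s['time'],p0,s['tool_rot'],s['grip_width'],s['ft_force'],s['torque'])
x,y,w=loc('w',.09,0);print(x,y,w,row(R0,p0,x,y,.04,w))
for n in('scene','top'):
    im=ctrl.get_image(n); cv2.imwrite(f'pics/{n}4.png',im[:,:,::-1])
a=cv2.imread('pics/scene4.png')[180:320,40:240];b=cv2.imread('pics/top4.png')[100:260,380:560]
a=cv2.resize(a,(560,392));b=cv2.resize(b,(441,392)); cv2.imwrite('pics/c4.png',cv2.resize(np.hstack([a,b]),(800,313)))
```

```text
7.6 [ 0.61306446 -0.2597545   0.04063078] [-2.24238711e+00 -2.19972568e+00  1.10815223e-03] 0.19876879170141784 [-1.12395456  0.50114145  0.26195052] [-1.48914326e-04  3.55328911e-01 -1.88256854e-02]
0.6126978088973629 -0.2592522891235126 -0.0186136023828117 ([-0.001, 0.0, -0.001], [0.0005, -0.0004, 0.0006])
```

View pics/c4.png

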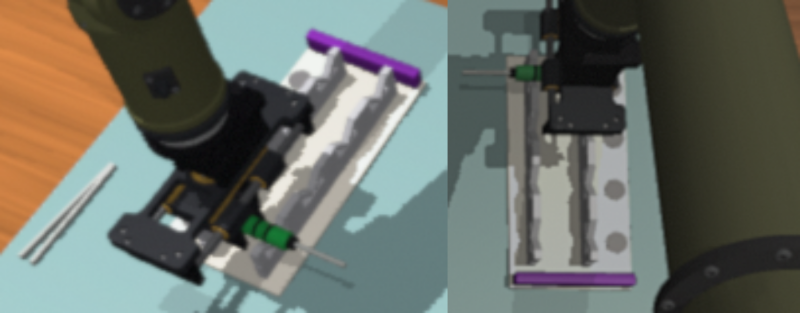

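Run:
```python
from go import *
R0,p0,s=now()
x,y,w=loc('b',NX['yellow'],OFF['yellow']);print(x,y,w)
print(row(R0,p0,.56,0.0,.15,.1),row(R0,p0,x,y,.15,w))
```

```text
0.5143746584156783 0.20181552264939176 0.21712556668334337
([-0.001, 0.0, -0.119], [0.2586, -0.0581, -0.1094]) ([-0.001, 0.0, -0.236], [0.4596, -0.1076, -0.1094])
```

>>> {"api": "step_arm", "payload": {"plan": [[[0,0,0],[0,0,0],138],[[0,0,0],[0,0,0],138],[[0,0,0],[0,0,0],138],[[0,0,0],[0,0,-0.03],138],[[0,0,0],[0,0,-0.09],138],[[0,0,-0.119],[0.258,-0.058,-0.11],138],[[0,0,-0.119],[0.258,-0.058,-0.11],138],[[0,0,-0.119],[0.258,-0.058,-0.11],138],[[0,0,-0.119],[0.258,-0.058,-0.11],138],[[0,0,-0.119],[0.258,-0.058,-0.11],138]]}}

```text
time: 8.95
position: [0.5596, 0.0053, 0.1514]
tool_rot: [2.098, 2.338, 0.003]
ft_force: [-0.6, -0.8, 0.8]
grip_width: 0.463
```

```bash
cat > look.py <<'E'
import sys
from go import *
k=sys.argv[1]
R0,p0,s=now();print(s['time'],p0,s['tool_rot'],s['grip_width'],s['ft_force'])
for n in('scene','top'):
    im=ctrl.get_image(n); cv2.imwrite(f'pics/{n}{k}.png',im[:,:,::-1])
a=cv2.imread(f'pics/scene{k}.png')[180:315,100:240];b=cv2.imread(f'pics/top{k}.png')[115:260,375:495]
a=cv2.resize(a,None,fx=3,fy=3,interpolation=2);b=cv2.resize(b,None,fx=3,fy=3,interpolation=2)
a=cv2.copyMakeBorder(a,0,b.shape[0]-a.shape[0],0,0,0);cv2.imwrite(f'pics/c{k}.png',np.hstack([a,b]))
E
python3 look.py 5
```

```text
8.95 [0.55957751 0.00534042 0.1514487 ] [2.09815172 2.33779763 0.00266672] 0.4632597671479355 [-0.62524724 -0.78800435  0.76982446]
```

View pics/c5.png

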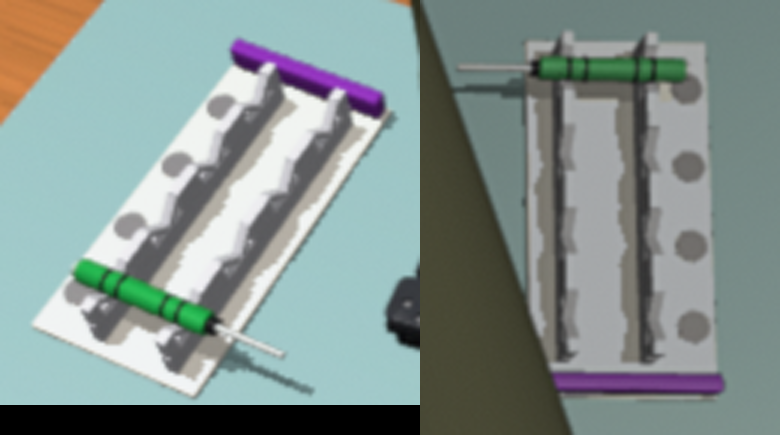

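```bash
cat > meas.py <<'E'
from go import *
def meas(tips,X,z=.0447):
    p=G['w'];c,s=np.cos(p[2]),np.sin(p[2])
    for n,a,b in tips:
        f=(lambda q:(np.array(q)+.5)/3-.5+[100,180]) if n=='scene' else (lambda q:(np.array([q[0]-420,q[1]])+.5)/3-.5+[375,115])
        t=unproj(n,f(a),z)[0];e=unproj(n,f(b),z)[0];u=(t-e)/np.linalg.norm(t-e);o=(t-.11*u+e+.058*u)/2
        d=o[:2]-p[:2];print(n,np.linalg.norm(t-e).round(4),np.round([c*d[0]+s*d[1],-s*d[0]+c*d[1]],4))
E
python3 - <<'E'
from meas import *
meas([('scene',(285,355),(75,269)),('top',(458,67),(688,70))],.09)
R0,p0,s=now();x,y,w=loc('b',NX['yellow'],OFF['yellow']);print(row(R0,p0,x,y,.15,w))
print(row(R(.1),np.array([.56,0,.151]),x,y,.151,w))
E
```

```text
scene 0.1662 [0.0909 0.0013]
top 0.1649 [ 0.0904 -0.0013]
([0.001, 0.0, -0.113], [0.2038, -0.0248, 0.0009])
([0.0, 0.0, -0.117], [0.2054, -0.0252, 0.0])
```

>>> {"api": "step_arm", "payload": {"plan": [[[0,0,-0.117],[0.205,-0.025,0],138],[[0,0,-0.117],[0.205,-0.025,0],138],[[0,0,-0.117],[0.205,-0.025,0],138],[[0,0,-0.117],[0.205,-0.025,0],138],[[0,0,-0.117],[0.205,-0.025,0],138],[[0,0,-0.117],[0.205,-0.025,0.05],138],[[0,0,-0.117],[0.205,-0.025,0.08],138],[[0,0,-0.117],[0.205,-0.025,0.1],138],[[0,0,-0.117],[0.205,-0.025,0.111],138],[[0,0,-0.117],[0.205,-0.025,0.111],138]]}}

```text
time: 10.3
position: [0.5153, 0.2002, 0.0393]
tool_rot: [-1.969, -2.448, 0.001]
ft_force: [0.6, -0.1, -0.0]
grip_width: 0.458
```

Run:
```python
from go import *
R0,p0,s=now();print(s['time'],p0,s['tool_rot'],s['grip_width'],s['ft_force'])
x,y,w=loc('b',NX['yellow'],OFF['yellow']);print(row(R0,p0,x,y,.0397,w),x,y)
x,y,w=loc('w',-NX['yellow'],0);print(row(R0,p0,x,y,.15,w),row(R0,p0,.54,-.02,.15,.1))
im=ctrl.get_image('scene'); cv2.imwrite('pics/s6.png',cv2.resize(im[180:420,260:560,::-1],None,fx=2.5,fy=2.5))
```

```text
10.3 [0.51527155 0.20020723 0.03925441] [-1.96897121e+00 -2.44775302e+00  8.03262751e-04] 0.4581059153266832 [ 0.60192121 -0.06373817 -0.02589695]
([-0.001, 0.0, -0.001], [0.0018, -0.0005, -0.0004]) 0.5143746584156783 0.20181552264939176
([-0.001, 0.0, 0.235], [-0.4557, -0.0617, -0.1106]) ([-0.001, 0.0, 0.116], [-0.2204, -0.0231, -0.1107])
```

View pics/s6.png

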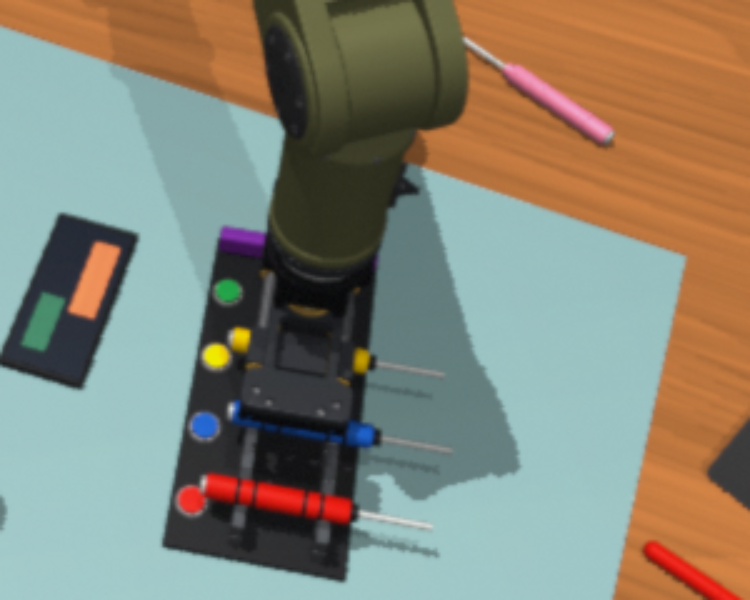

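>>> {"api": "step_arm", "payload": {"plan": [[[0,0,0],[0.002,0,0],255],[[0,0,0],[0.002,0,0],255],[[0,0,0],[0.002,0,0],255],[[0,0,0],[0.002,0,0],255],[[0,0,0],[0.002,0,-0.05],255],[[0,0,0],[0.002,0,-0.11],255],[[0,0,0.117],[-0.22,-0.023,-0.11],255],[[0,0,0.117],[-0.22,-0.023,-0.11],255],[[0,0,0.117],[-0.22,-0.023,-0.11],255],[[0,0,0.117],[-0.22,-0.023,-0.11],255]]}}

```text
time: 11.6
position: [0.54, -0.0234, 0.1494]
tool_rot: [2.112, 2.324, -0.002]
ft_force: [1.3, 0.2, -0.4]
grip_width: 0.202
```

Run:
```python
from go import *
R0,p0,s=now();print(s['time'],p0,s['tool_rot'],s['grip_width'],s['ft_force'])
x,y,w=loc('w',-NX['yellow'],0);print(x,y,w)
print(row(R(.1),np.array([.54,-.02,.15]),x,y,.15,w),row(R0,p0,x,y,.15,w))
```

```text
11.6 [ 0.53998962 -0.02341198  0.14939973] [ 2.11177376e+00  2.32376725e+00 -1.56712335e-03] 0.2023638499686833 [ 1.34182282  0.21337937 -0.35699487]
0.5527082025830792 -0.25813553746926643 -0.0186136023828117
([0.0, 0.0, 0.119], [-0.2382, -0.0111, 0.0]) ([0.0, 0.002, 0.114], [-0.2349, -0.0097, -0.0002])
```

>>> {"api": "step_arm", "payload": {"plan": [[[0,0,0.119],[-0.238,-0.011,0],255],[[0,0,0.119],[-0.238,-0.011,0],255],[[0,0,0.119],[-0.238,-0.011,0],255],[[0,0,0.119],[-0.238,-0.011,0],255],[[0,0,0.119],[-0.238,-0.011,0],255],[[0,0,0.119],[-0.238,-0.011,0.04],255],[[0,0,0.119],[-0.238,-0.011,0.07],255],[[0,0,0.119],[-0.238,-0.011,0.09],255],[[0,0,0.119],[-0.238,-0.011,0.1],255],[[0,0,0.119],[-0.238,-0.011,0.104],255]]}}

```text
time: 12.85
position: [0.5531, -0.2566, 0.0456]
tool_rot: [2.242, 2.2, 0.0]
ft_force: [0.4, -0.5, 0.4]
grip_width: 0.2
```

Run:
```python
from go import *
R0,p0,s=now();print(s['time'],p0,s['tool_rot'],s['grip_width'],s['ft_force'])
x,y,w=loc('w',-NX['yellow'],0)
print(row(R0,p0,x,y,.0406,w))
x,y,w=loc('b',NX['blue'],OFF['blue']);print(x,y,w)
print(row(R0,p0,.56,-.02,.15,.1))
```

```text
12.85 [ 0.55307403 -0.25658943  0.0455893 ] [2.24169398e+00 2.20033316e+00 3.57060201e-04] 0.20044045435225005 [ 0.35219507 -0.48702258  0.4341417 ]
([0.0, 0.0, -0.0], [-0.0016, -0.0003, 0.005])
0.5710917155298001 0.22323666716394666 0.21712556668334337
([0.0, 0.0, -0.119], [0.2367, 0.0026, -0.1044])
```

>>> {"api": "step_arm", "payload": {"plan": [[[0,0,0],[-0.0015,0,0.005],255],[[0,0,0],[-0.0015,0,0.005],138],[[0,0,0],[-0.0015,0,0.005],138],[[0,0,0],[-0.0015,0,0.005],138],[[0,0,0],[-0.0015,0,-0.045],138],[[0,0,0],[-0.0015,0,-0.095],138],[[0,0,-0.119],[0.236,0.003,-0.105],138],[[0,0,-0.119],[0.236,0.003,-0.105],138],[[0,0,-0.119],[0.236,0.003,-0.105],138],[[0,0,-0.119],[0.236,0.003,-0.105],138]]}}

```text
time: 14.1
position: [0.5601, -0.0179, 0.1512]
tool_rot: [2.105, 2.331, 0.001]
ft_force: [0.3, -0.4, 0.7]
grip_width: 0.458
```

```bash
python3 look.py 7
python3 - <<'E'
from go import *
x,y,w=loc('b',NX['blue'],OFF['blue'])
print(row(R(.1),np.array([.56,-.02,.1505]),x,y,.0397,w))
E
```

```text
14.1 [ 0.56011185 -0.0179158   0.15119935] [2.10483946e+00 2.33085476e+00 1.10863338e-03] 0.4577722515870964 [ 0.34525053 -0.39329669  0.73452207]
([0.0, 0.0, -0.117], [0.2409, 0.0353, 0.1108])
```

View pics/c7.png

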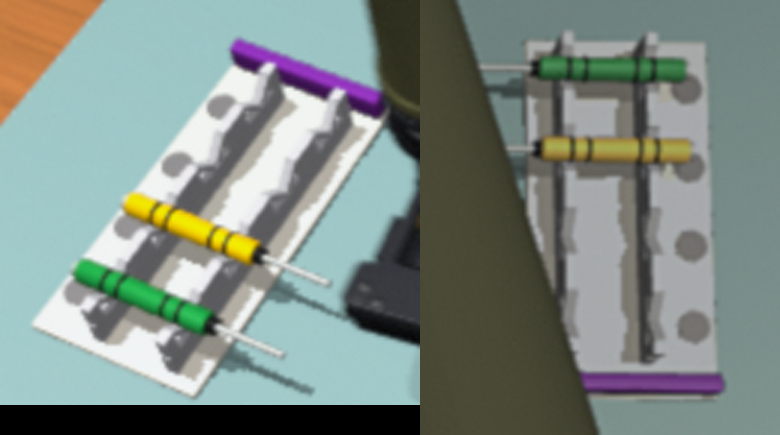

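Green is in the farthest notch and yellow in the next, both seated (top crop rows 68 and 149). Next is blue.

>>> {"api": "step_arm", "payload": {"plan": [[[0,0,-0.117],[0.241,0.035,0],138],[[0,0,-0.117],[0.241,0.035,0],138],[[0,0,-0.117],[0.241,0.035,0],138],[[0,0,-0.117],[0.241,0.035,0],138],[[0,0,-0.117],[0.241,0.035,0],138],[[0,0,-0.117],[0.241,0.035,0.05],138],[[0,0,-0.117],[0.241,0.035,0.08],138],[[0,0,-0.117],[0.241,0.035,0.1],138],[[0,0,-0.117],[0.241,0.035,0.111],138],[[0,0,-0.117],[0.241,0.035,0.111],138]]}}

```text
time: 15.45
position: [0.5711, 0.222, 0.0394]
tool_rot: [-1.968, -2.448, 0.001]
ft_force: [0.0, 0.1, 0.0]
grip_width: 0.461
```

Run:
```python
from meas import *
meas([('scene',(329,284),(124,201))],.03)
R0,p0,s=now();print(s['time'],p0,s['tool_rot'],s['grip_width'],s['ft_force'])
x,y,w=loc('b',NX['blue'],OFF['blue']);print(row(R0,p0,x,y,.0397,w),x,y)
print(row(R0,p0,.54,-.0,.15,.1))
```

```text
scene 0.1668 [ 0.0306 -0.0008]
15.45 [0.57105024 0.22202319 0.03939586] [-1.96831129e+00 -2.44846234e+00  5.92208111e-04] 0.46062613273898795 [0.02777708 0.09611825 0.04608586]
([-0.0, 0.0, -0.001], [0.0012, 0.0003, -0.0003]) 0.5710917155298001 0.22323666716394666
([-0.0, 0.0, 0.117], [-0.2102, -0.0781, -0.1105])
```

>>> {"api": "step_arm", "payload": {"plan": [[[0,0,0],[0.001,0,0],255],[[0,0,0],[0.001,0,0],255],[[0,0,0],[0.001,0,0],255],[[0,0,0],[0.001,0,0],255],[[0,0,0],[0.001,0,-0.05],255],[[0,0,0],[0.001,0,-0.11],255],[[0,0,0.117],[-0.21,-0.078,-0.11],255],[[0,0,0.117],[-0.21,-0.078,-0.11],255],[[0,0,0.117],[-0.21,-0.078,-0.11],255],[[0,0,0.117],[-0.21,-0.078,-0.11],255]]}}

```text
time: 16.7
position: [0.5392, -0.0036, 0.1494]
tool_rot: [2.111, 2.325, -0.003]
ft_force: [-0.4, 0.2, -1.0]
grip_width: 0.201
```

Run:
```python
from go import *
R0,p0,s=now();print(s['time'],p0,s['tool_rot'],s['grip_width'],s['ft_force'])
x,y,w=loc('w',-NX['blue'],0);print(x,y,w)
print(row(R(.1),np.array([.54,0,.15]),x,y,.15,w),row(R0,p0,x,y,.15,w))
```

```text
16.7 [ 0.53921133 -0.00363629  0.14937806] [ 2.11144642  2.3246969  -0.0025644 ] 0.20114312938813778 [-0.41833639  0.2291031  -1.02624528]
0.4927185962687956 -0.25701878581502025 -0.0186136023828117
([0.0, 0.0, 0.119], [-0.251, -0.0727, 0.0]) ([-0.0, 0.002, 0.115], [-0.2478, -0.0706, -0.0001])
```

>>> {"api": "step_arm", "payload": {"plan": [[[0,0,0.119],[-0.251,-0.072,0],255],[[0,0,0.119],[-0.251,-0.072,0],255],[[0,0,0.119],[-0.251,-0.072,0],255],[[0,0,0.119],[-0.251,-0.072,0],255],[[0,0,0.119],[-0.251,-0.072,0],255],[[0,0,0.119],[-0.251,-0.072,0.03],255],[[0,0,0.119],[-0.251,-0.072,0.07],255],[[0,0,0.119],[-0.251,-0.072,0.09],255],[[0,0,0.119],[-0.251,-0.072,0.1],255],[[0,0,0.119],[-0.251,-0.072,0.104],255]]}}

```text
time: 17.95
position: [0.494, -0.2562, 0.0458]
tool_rot: [2.241, 2.2, 0.0]
ft_force: [0.4, 0.1, -0.8]
grip_width: 0.201
```

Run:
```python
from go import *
R0,p0,s=now();print(s['time'],p0,s['tool_rot'],s['grip_width'],s['ft_force'])
x,y,w=loc('w',-NX['blue'],0)
print(row(R0,p0,x,y,.0406,w))
x,y,w=loc('b',NX['red'],OFF['red']);print(x,y,w)
print(row(R0,p0,.56,-.03,.15,.1),row(R(.1),np.array([.56,-.03,.1505]),x,y,.0397,w))
```

```text
17.95 [ 0.4939656  -0.25624602  0.04578646] [2.24138820e+00 2.20034367e+00 4.25723850e-04] 0.20144221116994887 [ 0.44641481  0.06594271 -0.82041895]
([0.001, 0.0, 0.0], [-0.0008, -0.0012, 0.0052])
0.6321172441090369 0.22512739761135267 0.21712556668334337
([0.001, 0.0, -0.118], [0.2274, 0.0619, -0.1042]) ([0.0, 0.0, -0.117], [0.2467, 0.0972, 0.1108])
```

>>> {"api": "step_arm", "payload": {"plan": [[[0,0,0],[-0.001,-0.001,0.005],255],[[0,0,0],[-0.001,-0.001,0.005],138],[[0,0,0],[-0.001,-0.001,0.005],138],[[0,0,0],[-0.001,-0.001,0.005],138],[[0,0,0],[-0.001,-0.001,-0.045],138],[[0,0,0],[-0.001,-0.001,-0.095],138],[[0,0,-0.119],[0.227,0.062,-0.105],138],[[0,0,-0.119],[0.227,0.062,-0.105],138],[[0,0,-0.119],[0.227,0.062,-0.105],138],[[0,0,-0.119],[0.227,0.062,-0.105],138]]}}

```text
time: 19.2
position: [0.5603, -0.0277, 0.1512]
tool_rot: [2.105, 2.331, 0.001]
ft_force: [0.7, 0.6, 0.8]
grip_width: 0.461
```

```bash
python3 look.py 8
```

```text
19.2 [ 0.56026224 -0.02765384  0.15122667] [2.10478491e+00 2.33093492e+00 1.38977141e-03] 0.4610420278843668 [0.72444308 0.64668339 0.79915707]
```

View pics/c8.png

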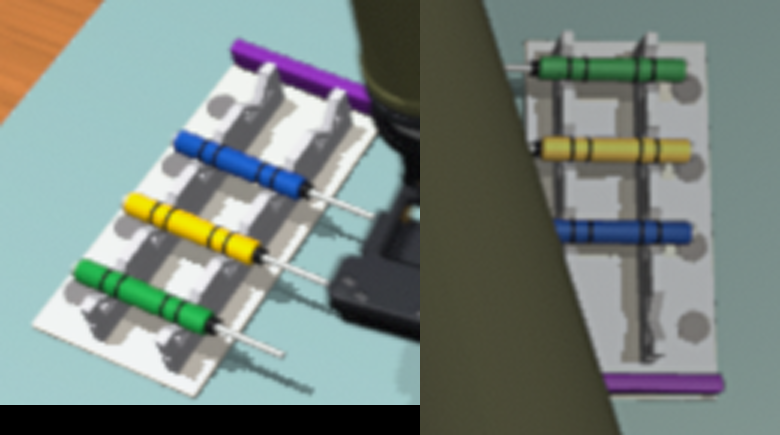

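Green, yellow and blue are seated in order (top crop rows 68, 149 and 232). Next is red.

>>> {"api": "step_arm", "payload": {"plan": [[[0,0,-0.117],[0.247,0.097,0],138],[[0,0,-0.117],[0.247,0.097,0],138],[[0,0,-0.117],[0.247,0.097,0],138],[[0,0,-0.117],[0.247,0.097,0],138],[[0,0,-0.117],[0.247,0.097,0],138],[[0,0,-0.117],[0.247,0.097,0.04],138],[[0,0,-0.117],[0.247,0.097,0.08],138],[[0,0,-0.117],[0.247,0.097,0.1],138],[[0,0,-0.117],[0.247,0.097,0.111],138],[[0,0,-0.117],[0.247,0.097,0.111],138]]}}

```text
time: 20.55
position: [0.6318, 0.2244, 0.0397]
tool_rot: [1.968, 2.448, -0.0]
ft_force: [-0.0, 0.2, 0.5]
grip_width: 0.457
```

Run:
```python
from go import *
R0,p0,s=now();print(s['time'],p0,s['tool_rot'],s['grip_width'],s['ft_force'])
x,y,w=loc('b',NX['red'],OFF['red']);print(row(R0,p0,x,y,.0397,w),x,y)
x1,y1,w1=loc('w',-NX['red'],0);print(x1,y1)
print(row(R0,p0,.54,-.0,.15,.1),row(R(.1),np.array([.54,0,.15]),x1,y1,.15,w1))
```

```text
20.55 [0.63180955 0.22442974 0.03968152] [ 1.96836244e+00  2.44830284e+00 -1.25377988e-04] 0.457436966657356 [-0.02770467  0.24076628  0.53001723]
([0.0, 0.0, -0.001], [0.0006, 0.0005, -0.0]) 0.6321172441090369 0.22512739761135267
0.432728989954512 -0.25590203416077406
([0.0, 0.0, 0.116], [-0.1995, -0.1379, -0.1103]) ([0.0, 0.0, 0.119], [-0.2439, -0.1323, 0.0])
```

>>> {"api": "step_arm", "payload": {"plan": [[[0,0,0],[0.0005,0.0005,0],255],[[0,0,0],[0.0005,0.0005,0],255],[[0,0,0],[0.0005,0.0005,0],255],[[0,0,0],[0.0005,0.0005,0],255],[[0,0,0],[0.0005,0.0005,-0.05],255],[[0,0,0],[0.0005,0.0005,-0.11],255],[[0,0,0.117],[-0.199,-0.138,-0.11],255],[[0,0,0.117],[-0.199,-0.138,-0.11],255],[[0,0,0.117],[-0.199,-0.138,-0.11],255],[[0,0,0.117],[-0.199,-0.138,-0.11],255]]}}

```text
time: 21.8
position: [0.5386, -0.0017, 0.1493]
tool_rot: [2.108, 2.328, -0.001]
ft_force: [0.8, -0.2, -0.4]
grip_width: 0.199
```

>>> {"api": "step_arm", "payload": {"plan": [[[0,0,0.119],[-0.244,-0.132,0],255],[[0,0,0.119],[-0.244,-0.132,0],255],[[0,0,0.119],[-0.244,-0.132,0],255],[[0,0,0.119],[-0.244,-0.132,0],255],[[0,0,0.119],[-0.244,-0.132,0],255],[[0,0,0.119],[-0.244,-0.132,0],255],[[0,0,0.119],[-0.244,-0.132,0.05],255],[[0,0,0.119],[-0.244,-0.132,0.08],255],[[0,0,0.119],[-0.244,-0.132,0.1],255],[[0,0,0.119],[-0.244,-0.132,0.104],255]]}}

```text
time: 23.05
position: [0.4325, -0.2528, 0.0443]
tool_rot: [-2.237, -2.201, -0.001]
ft_force: [0.0, 0.2, -0.4]
grip_width: 0.199
```

Run:
```python
from go import *
R0,p0,s=now();print(s['time'],p0,s['tool_rot'],s['grip_width'],s['ft_force'])
x,y,w=loc('w',-NX['red'],0);print(row(R0,p0,x,y,.0406,w))
print(row(R0,p0,.5,.03,.17,.1))
```

```text
23.05 [ 0.43253746 -0.25280794  0.04429518] [-2.23741773e+00 -2.20120277e+00 -6.02813718e-04] 0.19854229139298085 [ 0.02118076  0.17111955 -0.41103147]
([-0.002, -0.002, 0.002], [-0.0031, 0.0002, 0.0037])
([-0.002, -0.002, -0.116], [0.2842, 0.0626, -0.1252])
```

>>> {"api": "step_arm", "payload": {"plan": [[[0,0,0],[0,0,0],255],[[0,0,0],[0,0,0],255],[[0,0,0],[0,0,0],255],[[0,0,0],[0,0,0],255],[[0,0,0],[0,0,0],255],[[0,0,0],[0,0,0],255],[[0,0,0],[0,0,0],255],[[0,0,0],[0,0,0],255],[[0,0,0],[0,0,0],255],[[0,0,0],[0,0,0],255]]}}

```text
time: 24.3
position: [0.4326, -0.2552, 0.0455]
tool_rot: [2.242, 2.2, -0.0]
ft_force: [-0.0, -0.6, -0.7]
grip_width: 0.202
```

Run:
```python
from go import *
R0,p0,s=now();print(s['time'],p0,s['tool_rot'],s['grip_width'],s['ft_force'])
x,y,w=loc('w',-NX['red'],0);print(row(R0,p0,x,y,.0406,w))
print(row(R0,p0,.53,.03,.17,.1))
```

```text
24.3 [ 0.43262168 -0.25517858  0.04551622] [ 2.24248557e+00  2.20016420e+00 -9.44121947e-05] 0.20178635408829168 [-0.00116506 -0.55862966 -0.69811669]
([-0.0, 0.0, -0.0], [-0.0007, 0.0001, 0.0049])
([-0.0, 0.0, -0.119], [0.287, 0.0919, -0.1245])
```

Settled. I lower it, release, and move clear.

>>> {"api": "step_arm", "payload": {"plan": [[[0,0,0],[-0.0005,0,0.005],255],[[0,0,0],[-0.0005,0,0.005],255],[[0,0,0],[-0.0005,0,0.005],138],[[0,0,0],[-0.0005,0,0.005],138],[[0,0,0],[-0.0005,0,0.005],138],[[0,0,0],[-0.0005,0,-0.045],138],[[0,0,0],[-0.0005,0,-0.1],138],[[0,0,-0.119],[0.287,0.092,-0.125],138],[[0,0,-0.119],[0.287,0.092,-0.125],138],[[0,0,-0.119],[0.287,0.092,-0.125],138]]}}

```text
time: 25.55
position: [0.4935, -0.0773, 0.1616]
tool_rot: [2.108, 2.328, 0.0]
ft_force: [0.9, -0.5, -0.3]
grip_width: 0.457
```

>>> {"api": "step_arm", "payload": {"plan": [[[0,0,0],[0.3,0,0],138],[[0,0,0],[0.3,0,0],138],[[0,0,0],[0.3,0,0],138],[[0,0,0],[0.3,0,0],138],[[0,0,0],[0.3,0,0],138],[[0,0,0],[0.3,0,0],138],[[0,0,0],[0.3,0,0],138],[[0,0,0],[0.3,0,0],138],[[0,0,0],[0.3,0,0],138],[[0,0,0],[0.3,0,0],138]]}}

```text
time: 26.8
position: [0.4633, 0.2189, 0.161]
tool_rot: [2.109, 2.328, -0.0]
ft_force: [-0.2, 0.3, -0.5]
grip_width: 0.459
```

```bash
python3 look.py 9
```

```text
26.8 [0.46329894 0.21891069 0.16097609] [ 2.10914270e+00  2.32777752e+00 -2.35768394e-04] 0.4589270187213511 [-0.19570819  0.31101974 -0.45263605]
```

View pics/c9.png

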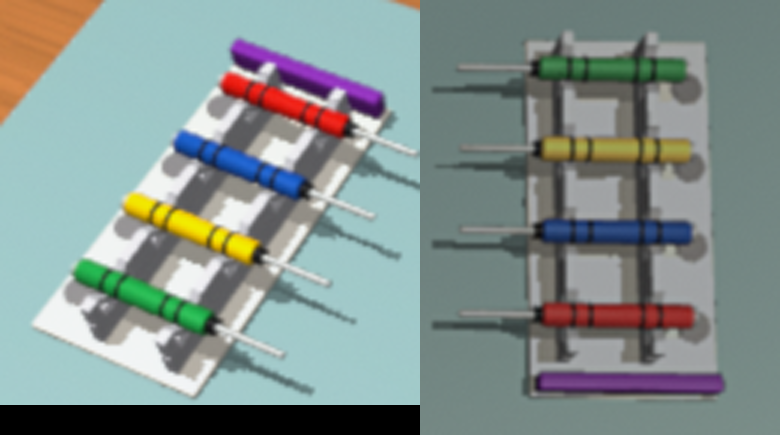

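Run:
```python
from meas import *
meas([('scene',(285,355),(75,269)),('top',(458,67),(688,70))],0)
meas([('scene',(329,284),(124,201)),('top',(460,148),(694,151))],0)
meas([('scene',(374,216),(174,140)),('top',(460,230),(694,233))],0)
meas([('scene',(419,153),(221,81)),('top',(461,313),(696,316))],0)
print(ctrl.get_state()['time'])
```

```text
scene 0.1662 [0.0909 0.0013]
top 0.1649 [ 0.0904 -0.0013]
scene 0.1668 [ 0.0306 -0.0008]
top 0.1662 [ 0.0301 -0.003 ]
scene 0.1651 [-0.0294  0.0001]
top 0.1646 [-0.0299 -0.0018]
scene 0.1664 [-0.0899  0.0015]
top 0.1637 [-0.0894 -0.0017]
26.9
```

```bash
python3 -c "
from bench import ctrl
print(ctrl.close_job())"
```

```text
the job is handed in; nothing more can be done
None
```

All four screwdrivers are now in the white rack in reverse order. Counting from its purple end they lie red, blue, yellow, green. I released each one, moved the gripper clear, and handed the job in at about 27 s of the 96 s allowed.

- **Position:** in the last pictures each driver sits within about 1 mm of its notch. The handles are centred to within about 2 mm, averaging the two cameras.
- **Camera disagreement:** the two views differ by about 2–3 mm along the handle axis, which fits the stated calibration error. Yellow is the most off-centre, at −0.8 mm in one view and −3.0 mm in the other.
- **Forces:** the wrist readings I saw were all under about 6 N.
- **Failed checks:** none. The networks sometimes mislabelled things, for example taking the pink driver for the blue one, so I chose each driver by its colour and its place in the rack.

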